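Close the tile mould over its locating pins

TASK

Close the tile mould. Draw the stop pin out of its bore in the wooden mould bed and hang it upright by its collar in the open notch on the side of the bed; then lower the plaster mould half over the two locating pins, large hole over the thick pin, and press it down against the stiff lift-out pad until it lies flush on the bed. Lower it gently rather than letting it fall, and leave the other things on the table where they are.

Things in the scene. Friction and masses are not known exactly. Their poses are not given: they have to be found in the camera images.
- bed: Fixed wooden mould bed, a block 200 (x) x 130 (y) x 60 (z) mm on the table. Origin: centre of its underside; z up. In its flat top stand two steel locating pins, a bore with the stop pin lies between the middle and the -y edge, an aluminium lift-out pad in the middle, and a dark steel fork sticks out of its +y side.
- bed_top (a point): Centre of the bed's flat top face, 60 mm above the table, axes as the bed.
- thick_pin (a point): Foot of the thick locating pin on the bed's top, 70 mm from the centre towards the bed's +x end. 20 mm diameter, 50 mm tall, the upper 14 mm tapering to 8 mm.
- thin_pin (a point): Foot of the thin locating pin on the bed's top, 70 mm from the centre towards the bed's -x end. 14 mm diameter, 50 mm tall, the upper 14 mm tapering to 6 mm.
- bore (a point): Mouth of the stop pin's bore in the bed's top, 38 mm from the centre towards -y. 17 mm diameter, 56 mm deep.
- notch (a point): Parking point in the steel fork on the bed's +y side, level with the fork's top (60 mm above the table), 100 mm from the bed's centre. Fork: 70 mm wide (bed x), 14 mm thick, reaching 65 mm out. Slot: 20 mm wide (bed x), from 20 mm inward of this point to its open outer end 30 mm outward, open above and below. A parked pin hangs with its collar's underside on the fork's top.
- pad (a joint): Travel of the lift-out pad (90 x 40 mm, in the middle of the bed): 0 = up, its top 8 mm above the bed's top; 0.008 = level with the bed's top; 0.010 = lowest. It is stiff, stays where it is left, carries the mould half's weight and needs about 6 to 10 N more to go down.
- pad_top (a point): Centre of the lift-out pad's top face.
- stop_pin: Loose stop pin, upright, 100 mm long, round. Origin: on its axis at the underside of the collar; z up along the grip. Below: steel shaft 14 mm diameter, 52 mm long. Collar 34 mm diameter, 6 mm thick. Above the collar: dark wooden grip 22 mm diameter, 42 mm tall (z 6 to 48 mm). At the start it stands in the bore with its collar on the bed's top. About 0.14 kg.
- mould_half: Loose white plaster mould half, plate 180 (x) x 110 (y) x 25 (z) mm with two through holes and a wooden bridge handle on top; about 0.55 kg. Origin: centre of its underside; z up. It starts lying flat on the table, handle up.
- handle (a point): Centre of the handle's bar, 60 mm above the plate's underside. The bar is 92 mm long along the plate's x, 22 mm wide (y), 20 mm high (its top 70 mm above the underside); 25 mm of free height below it, apart from two posts at its ends.
- large_hole (a point): Centre of the large hole (23 mm) at the plate's underside, 70 mm from the centre towards the plate's +x end.
- small_hole (a point): Centre of the small hole (17 mm) at the plate's underside, 70 mm from the centre towards the plate's -x end.
- brush: Bystander: brush 190 mm long, lying. Leave alone. Origin near its middle.
- jar: Bystander: glaze jar, 64 mm diameter, 90 mm tall. Origin: centre of underside.
- mug: Bystander: white mug, 76 mm diameter, 90 mm tall. Origin: centre of underside.
- bowl: Bystander: terracotta bowl, 110 mm diameter, 50 mm tall. Origin: centre of underside.
- tiles: Bystander: stack of three 100 mm tiles, 30 mm tall. Origin: centre of underside.
- vase: Bystander: green vase, 90 mm diameter, 130 mm tall. Origin: centre of underside.
- mallet: Bystander: wooden mallet 240 mm long, lying. Origin near its middle.
There are look-alikes about, which are no part of the job. There is more than one size of the stop_pin; the job needs the smallest.

How it is judged:
By the outcome, as a careful person would: the job done as asked, in the order asked, and still so for the second after the job is handed in, with the robot touching nothing.
It also fails if it takes over 72 s, if anything falls off the work surface, if the arm or the gripper's body presses on something with over 40 N, if the wrist force passes 120 N, or if a joint passes its speed limit or range.

ROBOT

A 7-joint arm with a two-finger parallel gripper is mounted at the origin on the work surface. World frame = base frame: x ahead of the robot, y to its left, z up, the work surface at z = 0. Lengths are in m, angles in rad, forces in N, time in s.
With the tool pointing down it reaches from about 0.4 to 0.85 m from the base axis. Payload 4.5 kg.
Tool frame: the origin (TCP) lies where the fingers leave the gripper's body, on its centre line; the fingertips stand 64 mm ahead of it and the grasp point (between the pads) lies 45 mm ahead of it; z points along the fingers, y is the direction in which the jaws open and shut (so a half turn about z gives the same grasp; the last joint's range is limited). The gripper opens to 88 mm and grips with 3 to 60 N. Pads are 18 mm wide; open, the fingers measure 123 mm over their backs; the gripper's body (75 mm by 187 mm) begins 45 mm behind the grasp point.
Start: joints at [-1.301, 0.689, -0.195, 1.565, 0.157, 0.902, -0.215], TCP at [0.146, 0.608, 0.303] pointing down, gripper open.
Joint ranges: [-3.01, 3.01], [-0.46, 2.08], [-1.47, 1.51], [0.13, 2.56], [-1, 4.14], [0.04, 2.09], [-2.66, 2.66]. Speed limits (rad/s): [2.57, 2.57, 3.14, 3.14, 3.14, 3.14, 3.14].

INTERFACE

Orientations are given as a unit quaternion [x, y, z, w].
In Python, from plant import monitor, snapshot, workorder, finder gives the robot as it stands.
- The arm moves only by the tool carry_out, never from a script. Its argument "motion" is one flat list of numbers, 6 for each row, row after row: the shift along the tool's x, y, z in cm, then the turn, a rotation vector about the tool's x, y, z in rad. In form: [x, y, z, rx, ry, rz, x, y, z, rx, ry, rz, ...]. A call has 1 to 8 rows; each row shifts and turns the commanded pose from where the row before left it, along the tool's axes as they then stand; what a row does not reach is not made up. A row lasts 1/8 s, in which the tool goes at most 62.5 mm and 10.7 degrees, less where a joint would pass 70% of its speed; a pose out of reach is approached as far as the arm can. A call with a gripper value outside its range is refused whole. "hand" is the finger opening in cm, from 0 to 8.81, set as the call begins (left out, the last holds). The fingers move at their own pace and stop on an object; "grip_force" is the grip in N (left out, the last holds). Time passes only in rows, so rows that do not move let the fingers close. It gives the time, the measured TCP pose, the force and the opening at its end, in the units of the state.
- monitor.get_state(): the state, without advancing time (a new reading comes with each control period).
- snapshot(name): name is "side" or "top"; returns a dict with "frame" (480x640x3 uint8, red, green, blue), "range_z" (480x640 float32, m along the optical axis (not along the pixel's ray), 0 where there is no reading), "fx", "fy", "cx", "cy" (pixels), "rvec" (rotation vector, rad) and "tvec" (3), from world to camera coordinates, as OpenCV has them. Camera axes: x right, y down, z forward; pixel columns grow to the right and rows downward; lengths in m; the calibration is good to about 2 mm. A picture is of the moment at which its call begins.
- workorder.finish_job(): hands the job in, once; it reports no verdict.
Trained networks look in a picture, given as the dict that the camera call returned (one of the last four; its "shot" number tells which), for a name from the list of things; names that differ only in an ending like _2 or _b are one class to them, and where a whole thing is asked for, a point or a joint stands for the part that bears it (a point fixed in the world has none). Each returns a list of dicts, best first, with "p" (0 to 1); they miss things now and then, are a little off and sometimes report something else, mostly with a low value. They report only what shows in the picture. A call takes as long as a camera call. They do not tell look-alikes from the thing itself.
- finder.masks_of(picture, thing): "pixels" (480x640 bool, what is visible of it) and "extent" ([left, top, right, bottom] in pixels, round what is visible of it).
The state is a dict: "clock": time; "q": joint angles; "qd": joint speeds; "joint_torque": joint torques, N m; "tool_pos": TCP position; "eef_rot": TCP orientation; "contact_force": force on the tool from outside, world axes, zero at the start; "moment": the same for the moment, N m; "opening": opening from 0.0 (shut) to 1.0 (fully open).
Only numpy, scipy, OpenCV 4.12 (cv2) and the standard library are available. Lean on these libraries where they do the work, as an engineer would, in place of code of your own. Each camera call takes 0.05 s, during which the arm holds its last target. There are 200 camera calls.

## Working session

There is one attempt and no reset: what is moved stays moved. The work goes in short steps, Python scripts to look and compute and a tool call to move; the robot and the scene stay as the last step left them, time stands still between calls to the robot, and variables do not carry over. Pictures are saved under pics/ and viewed, about 8 in all and at most 12, crops included, and the job is handed in when it is done.

Besides the shell and the picture viewer there is one more tool, called after "Emit:" by a JSON object that holds its "fn" and its "kwargs", one argument or row to a line. carry_out: Moves the arm, as the interface text tells. Its arguments: {"type":"object","properties":{"motion":{"type":"array"},"hand":{"type":"number"},"grip_force":{"type":"number"}},"required":["motion"]}

```bash
ls; mkdir -p pics; cat > h.py <<'E'
import numpy as np, cv2
from scipy.spatial.transform import Rotation as R
from plant import monitor, snapshot, workorder, finder
def cloud(p):
    z=p["range_z"].astype(float); v,u=np.mgrid[:480,:640]
    c=np.stack([(u-p["cx"])/p["fx"]*z,(v-p["cy"])/p["fy"]*z,z],-1)
    Rm=cv2.Rodrigues(np.array(p["rvec"],float))[0]
    w=(c-np.array(p["tvec"]).ravel())@Rm
    w[z==0]=np.nan
    return w
def save(p,n,crop=None,s=1):
    f=p["frame"][:,:,::-1]
    if crop: l,t,r,b=crop; f=f[t:b,l:r]
    cv2.imwrite("pics/"+n,cv2.resize(f,None,fx=s,fy=s,interpolation=cv2.INTER_CUBIC))
E
python3 - <<'E'
from h import *
s=monitor.get_state(); print({k:np.round(v,3) for k,v in s.items()})
for n in ("top","side"):
    p=snapshot(n); save(p,n+"0.png"); w=cloud(p); np.save(n+"0.npy",w)
    print(n,np.round(p["tvec"],3),np.round(p["rvec"],3),p["fx"])
    for t in ("bed","stop_pin","mould_half","pad","brush","jar","mug","bowl","tiles","vase","mallet"):
        for m in finder.masks_of(p,t):
            if m["p"]<.3: continue
            a=w[m["pixels"]]; a=a[~np.isnan(a[:,0])]
            if len(a): print(t,round(m["p"],2),np.round(m["extent"]),len(a),"med",np.round(np.median(a,0),3),"lo",np.round(np.percentile(a,2,0),3),"hi",np.round(np.percentile(a,98,0),3))
E
```

```text
pics
{'clock': np.float64(0.0), 'q': array([-1.301,  0.69 , -0.195,  1.566,  0.157,  0.903, -0.215]), 'qd': array([-0.001, -0.   ,  0.001, -0.001, -0.   ,  0.001,  0.   ]), 'joint_torque': array([ 1.0000e-03, -5.2756e+01, -1.2660e+00, -1.5343e+01, -5.3000e-02,
        6.0000e-03,  0.0000e+00]), 'tool_pos': array([0.146, 0.607, 0.302]), 'eef_rot': array([ 0.118,  0.993, -0.001, -0.   ]), 'contact_force': array([-0.249,  0.149, -0.328]), 'moment': array([-0.002,  0.05 , -0.028]), 'opening': np.float64(1.006)}
top [0.027 0.576 1.257] [ 2.145 -2.137  0.126] 545.7202265643065
bed 0.8 [353. 224. 444. 320.] 5572 med [ 0.497 -0.176  0.061] lo [ 0.397 -0.257  0.022] hi [ 0.591 -0.073  0.076]
bed 0.58 [315. 215. 336. 295.] 1010 med [0.565 0.011 0.018] lo [ 0.457 -0.011  0.   ] hi [0.634 0.031 0.024]
stop_pin 0.72 [468. 292. 492. 312.] 387 med [ 0.426 -0.329  0.104] lo [ 0.406 -0.349  0.074] hi [ 0.447 -0.315  0.14 ]
stop_pin 0.62 [465. 250. 489. 269.] 396 med [ 0.522 -0.33   0.101] lo [ 0.504 -0.351  0.017] hi [ 0.545 -0.315  0.141]
stop_pin 0.56 [422. 266. 436. 283.] 167 med [ 0.487 -0.223  0
[... 2940 characters left out ...]
hi [0.789 0.054 0.089]
bowl 0.94 [331. 167. 373. 198.] 1097 med [0.781 0.203 0.03 ] lo [ 0.721  0.132 -0.   ] hi [0.823 0.237 0.05 ]
tiles 0.66 [408. 250. 472. 302.] 2094 med [ 0.774 -0.171  0.028] lo [ 0.73  -0.217  0.001] hi [ 0.829 -0.111  0.032]
tiles 0.39 [272. 271. 391. 379.] 7701 med [ 0.485 -0.206  0.058] lo [ 0.391 -0.267  0.003] hi [ 0.586 -0.077  0.09 ]
vase 0.72 [228. 113. 258. 164.] 1161 med [0.592 0.462 0.069] lo [0.561 0.443 0.002] hi [0.632 0.501 0.129]
mallet 0.86 [366. 388. 491. 480.] 2619 med [ 0.543 -0.462  0.023] lo [ 0.404 -0.492  0.009] hi [ 0.632 -0.417  0.027]
mallet 0.33 [331. 169. 375. 200.] 1057 med [0.781 0.203 0.031] lo [0.721 0.132 0.003] hi [0.821 0.234 0.05 ]
```

```bash
python3 - <<'E'
import cv2,numpy as np
a=cv2.imread("pics/top0.png")[200:350,190:510]; b=cv2.imread("pics/side0.png")[180:430,200:500]
cv2.imwrite("pics/c0.png",np.vstack([cv2.resize(a,(640,300)),cv2.resize(b,(360,300)) if 0 else cv2.copyMakeBorder(cv2.resize(b,(360,300)),0,0,0,280,0)]))
# geometry
wt,ws=np.load("top0.npy"),np.load("side0.npy")
def sel(lo,hi):
    o=[]
    for w in (wt,ws):
        a=w.reshape(-1,3); a=a[~np.isnan(a[:,0])]; m=((a>lo)&(a<hi)).all(1); o.append(a[m])
    return o
for nm,lo,hi in (("bedtop",(.35,-.3,.052),(.65,-.04,.064)),("mould",(.4,.07,.018),(.65,.26,.031)),("handle",(.4,.07,.06),(.65,.26,.08)),("grip",(.45,-.26,.1),(.53,-.2,.12)),("pins",(.38,-.26,.085),(.62,-.12,.12)),("pad",(.44,-.22,.0645),(.55,-.16,.075))):
    for a in sel(lo,hi):
        if len(a)<5: continue
        r=cv2.minAreaRect((a[:,:2]*1000).astype(np.float32)); print(nm,len(a),np.round(r[0],1),np.round(r[1],1),round(r[2],1),"z",np.round(np.median(a[:,2]),4))
        if nm=="pins": print(np.round(a[::max(1,len(a)//15)],3).tolist())
E
```

```text
bedtop 4353 [ 500.3 -158.1] [195.8 200.3] 80.2 z 0.0601
bedtop 5169 [ 500.6 -160.2] [199.6 201.5] 80.4 z 0.0587
mould 2867 [518.4 160.6] [181.  110.4] 25.0 z 0.0254
mould 1836 [518.6 157.4] [184.1 115.9] 24.9 z 0.0229
handle 386 [518.7 160.4] [93.5 22.4] 25.2 z 0.0701
handle 304 [518.8 157.3] [92.5 26.8] 26.1 z 0.0674
grip 76 [ 488.2 -227.3] [20.4 19.6] 42.0 z 0.1075
grip 110 [ 488.3 -228.8] [22.8 20.2] 59.1 z 0.1063
pins 185 [ 493.4 -209.7] [ 56.4 153.5] 81.8 z 0.105
[[0.572, -0.197, 0.098], [0.567, -0.193, 0.097], [0.563, -0.2, 0.11], [0.562, -0.207, 0.105], [0.558, -0.197, 0.1], [0.556, -0.206, 0.1], [0.497, -0.231, 0.103], [0.492, -0.218, 0.102], [0.49, -0.221, 0.107], [0.487, -0.223, 0.106], [0.485, -0.226, 0.105], [0.483, -0.229, 0.108], [0.481, -0.234, 0.105], [0.43, -0.175, 0.109], [0.425, -0.174, 0.101], [0.421, -0.173, 0.093]]
pins 356 [ 492.  -214.4] [ 53.8 154.7] 81.2 z 0.1007
[[0.566, -0.2, 0.109], [0.561, -0.208, 0.108], [0.571, -0.207, 0.096], [0.556, -0.206, 0.095], [0.561, -0.21, 0.091], [0.426, -0.182, 0.111], [0.493, -0.222, 0.106], [0.423, -0.182, 0.099], [0.479, -0.224, 0.108], [0.485, -0.229, 0.107], [0.49, -0.234, 0.107], [0.419, -0.183, 0.088], [0.478, -0.231, 0.102], [0.479, -0.226, 0.09], [0.496, -0.237, 0.09], [0.482, -0.235, 0.087]]
pad 638 [ 495.2 -190. ] [106.   59.9] 0.3 z 0.0675
pad 493 [ 493.8 -196.3] [49.6 90.7] 80.8 z 0.066
```

View pics/c0.png

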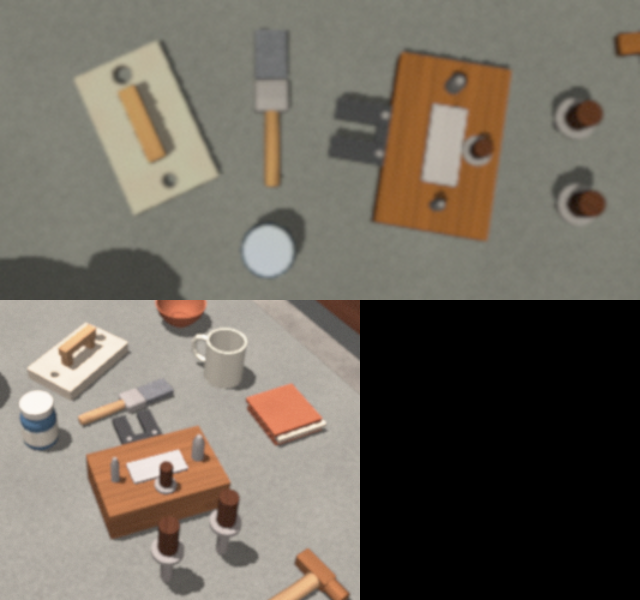

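View pics/top0.png

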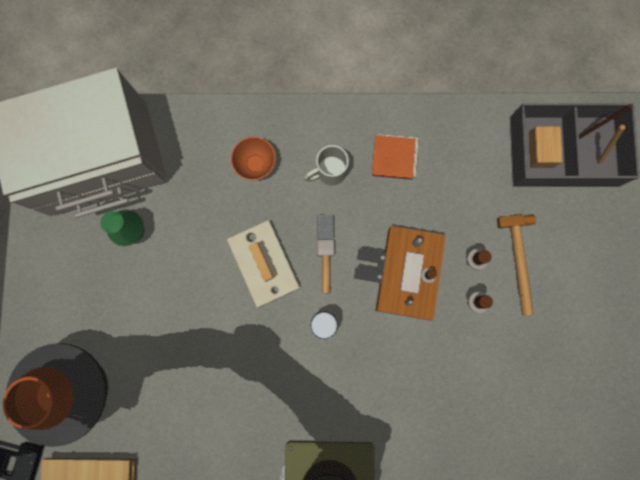

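Top and side crops agree. The smallest pin (top at z≈0.108) stands in the bed's bore at about px (430,274) in the top view. The two taller look-alikes are at (480,258) and (482,301). The thick pin and the large hole are both at their part's far end, and the fork is on the left of the bed (368,263).

```bash
cat >> h.py <<'E'
def plan(tgt,yaw,n,start=None):
    """rows to TCP tgt, jaw (tool y) world yaw in deg; tool kept pointing down"""
    s=monitor.get_state()
    if start is None:
        p=np.array(s["tool_pos"]); r=R.from_quat(s["eef_rot"])
    else: p,r=start
    ty=np.radians(yaw); y=np.array([np.cos(ty),np.sin(ty),0]); z=np.array([0,0,-1.]); x=np.cross(y,z)
    goal=R.from_matrix(np.stack([x,y,z],1)); step=(r.inv()*goal).as_rotvec()/n
    d=(np.array(tgt)-p)/n; rows=[]
    for i in range(n):
        t=np.round(r.inv().apply(p+d*0 + d)-r.inv().apply(p),4)*100
        rr=np.round(step,3)
        rows.append([round(float(v),2) for v in t]+[round(float(v),3) for v in rr])
        p=p+r.apply(np.array(rows[-1][:3])/100); r=r*R.from_rotvec(rr)
    for i in range(0,n,8): print(sum(rows[i:i+8],[]))
    print("end",np.round(p,4)); return p,r
E
python3 - <<'E'
from h import *
e=plan((.5,.3,.3),36,8)
plan((.4875,-.228,.24),-9.8,10,e)
E
```

```text
[-5.2, -2.71, 0.03, 0.0, -0.0, 0.088, -5.42, -2.24, 0.03, 0.0, -0.0, 0.088, -5.59, -1.75, 0.03, 0.0, -0.0, 0.088, -5.73, -1.26, 0.03, 0.0, -0.0, 0.088, -5.82, -0.75, 0.03, 0.0, -0.0, 0.088, -5.86, -0.23, 0.03, 0.0, -0.0, 0.088, -5.86, 0.28, 0.03, 0.0, -0.0, 0.088, -5.81, 0.8, 0.03, 0.0, -0.0, 0.088]
end [0.5    0.2999 0.3003]
[-4.19, -3.22, 0.6, 0.0, -0.0, 0.08, -4.43, -2.87, 0.6, 0.0, -0.0, 0.08, -4.65, -2.51, 0.6, 0.0, -0.0, 0.08, -4.83, -2.13, 0.6, 0.0, -0.0, 0.08, -4.99, -1.74, 0.6, 0.0, -0.0, 0.08, -5.11, -1.33, 0.6, 0.0, -0.0, 0.08, -5.2, -0.92, 0.6, 0.0, -0.0, 0.08, -5.26, -0.5, 0.6, 0.0, -0.0, 0.08]
[-5.28, -0.08, 0.6, 0.0, -0.0, 0.08, -5.27, 0.34, 0.6, 0.0, -0.0, 0.08]
end [ 0.4873 -0.2281  0.2403]
```

Emit:
{"fn": "carry_out", "kwargs": {
  "motion": [-5.2,-2.7,0,0,0,0.088,-5.4,-2.2,0,0,0,0.088,-5.6,-1.75,0,0,0,0.088,-5.7,-1.25,0,0,0,0.088,-5.8,-0.75,0,0,0,0.088,-5.85,-0.25,0,0,0,0.088,-5.85,0.3,0,0,0,0.088,-5.8,0.8,0,0,0,0.088],
  "hand": 8.8
}}

```text
clock: 2.2
tool_pos: [0.5009, 0.2998, 0.3029]
eef_rot: [0.454, 0.891, 0.0, 0.0]
contact_force: [-0.1, 0.0, 0.2]
opening: 0.998
```

Emit:
{"fn": "carry_out", "kwargs": {
  "motion": [-4.2,-3.2,0.6,0,0,0.08,-4.4,-2.9,0.6,0,0,0.08,-4.6,-2.5,0.6,0,0,0.08,-4.8,-2.1,0.6,0,0,0.08,-5,-1.7,0.6,0,0,0.08,-5.1,-1.3,0.6,0,0,0.08,-5.2,-0.9,0.6,0,0,0.08,-5.2,-0.5,0.6,0,0,0.08]
}}

```text
clock: 3.2
tool_pos: [0.4902, -0.1213, 0.2547]
eef_rot: [0.711, 0.703, 0.0, 0.0]
contact_force: [0.6, 0.1, -0.1]
opening: 1.0
```

```bash
python3 - <<'E'
from h import *
s=monitor.get_state(); print(s["clock"],np.round(s["tool_pos"],4),R.from_quat(s["eef_rot"]).as_matrix()[:,1])
e=plan((.4875,-.228,.24),-9.8,3)
plan((.4875,-.228,.138),-9.8,5,e)
E
```

```text
3.2 [ 0.4902 -0.1213  0.2547] [ 9.99935109e-01 -1.13488344e-02  9.90383869e-04]
[-3.56, -0.05, 0.49, 0.0, -0.0, 0.053, -3.56, 0.14, 0.49, 0.0, -0.0, 0.053, -3.54, 0.33, 0.49, 0.0, -0.0, 0.053]
end [ 0.4876 -0.228   0.24  ]
[-0.0, -0.0, 2.04, 0.0, -0.0, 0.0, -0.0, -0.0, 2.04, 0.0, -0.0, 0.0, -0.0, -0.0, 2.04, 0.0, -0.0, 0.0, -0.0, -0.0, 2.04, 0.0, -0.0, 0.0, -0.0, -0.0, 2.04, 0.0, -0.0, 0.0]
end [ 0.4877 -0.228   0.138 ]
```

Emit:
{"fn": "carry_out", "kwargs": {
  "motion": [-3.5,0,0.5,0,0,0.053,-3.5,0.15,0.5,0,0,0.053,-3.6,0.3,0.5,0,0,0.053,0,0,2,0,0,0,0,0,1,0,0,0,0,0,0,0,0,0]
}}

```text
clock: 3.95
tool_pos: [0.4878, -0.2249, 0.2091]
eef_rot: [0.764, 0.646, -0.0, -0.001]
contact_force: [0.8, 0.0, -0.1]
opening: 0.998
```

```bash
python3 - <<'E'
from h import *
s=monitor.get_state(); print(s["clock"],np.round(s["tool_pos"],4),R.from_quat(s["eef_rot"]).as_matrix()[:,1])
plan((.4875,-.228,.138),-9.8,4)
for n in("side",):
    p=snapshot(n); save(p,n+"1.png",(220,150,480,400),3)
E
```

```text
3.95 [ 0.4878 -0.2249  0.2091] [ 0.98612233 -0.16601391 -0.00145877]
[-0.08, 0.01, 1.78, -0.0, -0.0, 0.001, -0.08, 0.01, 1.78, -0.0, -0.0, 0.001, -0.08, 0.01, 1.78, -0.0, -0.0, 0.001, -0.08, 0.01, 1.78, -0.0, -0.0, 0.001]
end [ 0.4876 -0.2281  0.1379]
```

View pics/side1.png

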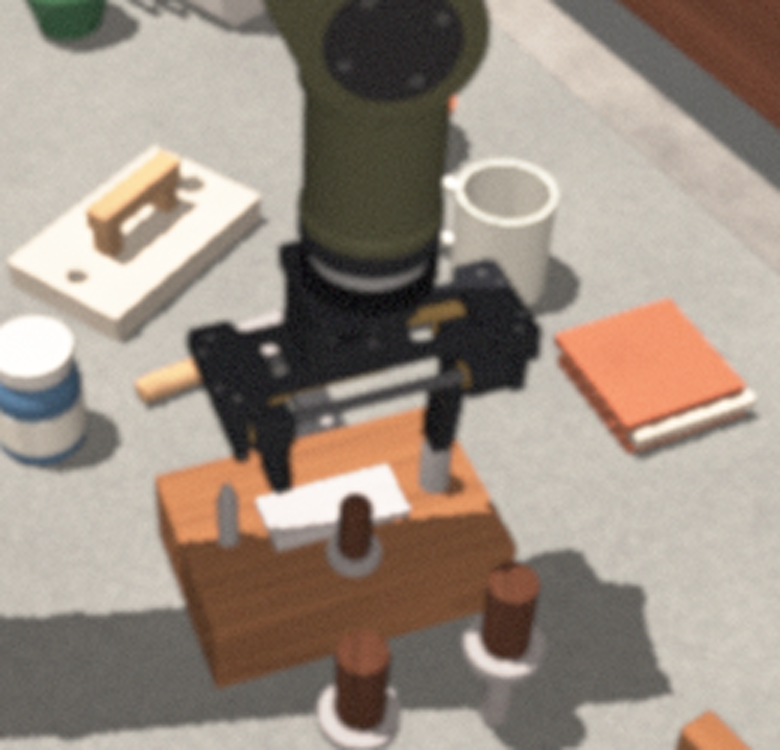

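The side view shows the open jaws above the bed, with the two fingers at (280,470) and (438,420) in the crop. They straddle the short pin at (355,525), so I'm descending and gripping.

Emit:
{"fn": "carry_out", "kwargs": {
  "motion": [-0.1,0,1.8,0,0,0,-0.1,0,1.8,0,0,0,-0.1,0,1.8,0,0,0,0,0,1.7,0,0,0,0,0,0,0,0,0]
}}

```text
clock: 4.62
tool_pos: [0.4871, -0.2282, 0.138]
eef_rot: [0.764, 0.646, -0.0, -0.001]
contact_force: [-0.2, -0.9, 0.8]
opening: 0.997
```

Emit:
{"fn": "carry_out", "kwargs": {
  "motion": [0,0,0,0,0,0,0,0,0,0,0,0,0,0,0,0,0,0,0,0,0,0,0,0,0,0,0,0,0,0,0,0,0,0,0,0],
  "hand": 0,
  "grip_force": 25
}}

```text
clock: 5.38
tool_pos: [0.4874, -0.2287, 0.1387]
eef_rot: [0.764, 0.645, 0.0, -0.0]
contact_force: [-0.5, 0.1, -0.4]
opening: 0.341
```

Emit:
{"fn": "carry_out", "kwargs": {
  "motion": [0,0,0,0,0,0,0,0,0,0,0,0,0,0,0,0,0,0,0,0,0,0,0,0]
}}

```text
clock: 5.88
tool_pos: [0.4873, -0.2287, 0.1386]
eef_rot: [0.764, 0.645, -0.0, -0.0]
contact_force: [-0.6, 0.8, 0.1]
opening: 0.243
```

Emit:
{"fn": "carry_out", "kwargs": {
  "motion": [0,0,-0.5,0,0,0,0,0,-1,0,0,0,0,0,-1,0,0,0,0,0,-1,0,0,0,0,0,-1.5,0,0,0,0,0,-1.5,0,0,0,0,0,-1,0,0,0,0,0,0,0,0,0]
}}

```text
clock: 6.88
tool_pos: [0.4878, -0.2289, 0.2146]
eef_rot: [0.764, 0.645, 0.0, 0.001]
contact_force: [-0.4, -0.3, -2.2]
opening: 0.236
```

```bash
python3 - <<'E'
from h import *
s=monitor.get_state(); print(s["clock"],np.round(s["tool_pos"],4),s["contact_force"],s["opening"],R.from_quat(s["eef_rot"]).as_matrix()[:,1])
for n in("side","top"):
    p=snapshot(n); save(p,n+"2.png",(220,150,480,400) if n=="side" else None,3 if n=="side" else 1); w=cloud(p); np.save(n+"2.npy",w)
    for m in finder.masks_of(p,"stop_pin"):
        a=w[m["pixels"]]; a=a[~np.isnan(a[:,0])]
        print(n,m["p"],np.round(np.median(a,0),3),np.round(np.percentile(a,3,0),3),np.round(np.percentile(a,97,0),3))
# bed/fork fit, side+top initial clouds
th=np.radians(-9.8); c=np.array([.4945,-.19])
for n in("top0","side0"):
    a=np.load(n+".npy").reshape(-1,3); a=a[~np.isnan(a[:,0])]
    d=a[:,:2]-c; b=np.stack([d[:,0]*np.cos(th)+d[:,1]*np.sin(th),-d[:,0]*np.sin(th)+d[:,1]*np.cos(th)],1)*1000
    f=b[(np.abs(a[:,2]-.06)<.008)&(b[:,1]>72)&(b[:,1]<140)&(abs(b[:,0])<50)]
    print(n,"fork",len(f),f.min(0),f.max(0)); h=f[f[:,1]>90]
    print(np.histogram(h[:,0],np.arange(-40,41,4)))
    for nm,cx,cy,r in(("thick",70,0,14),("thin",-70,0,11)):
        k=b[(a[:,2]>.085)&(a[:,2]<.12)&(np.hypot(b[:,0]-cx,b[:,1]-cy)<r+4)]; print(nm,len(k),cv2.minEnclosingCircle(k.astype(np.float32)))
    k=b[(a[:,2]>.052)&(a[:,2]<.0625)&(abs(b[:,0])<115)&(b[:,1]<72)&(b[:,1]>-75)]; print("top",cv2.minAreaRect(k.astype(np.float32)))
E
```

```text
6.875 [ 0.4878 -0.2289  0.2146] [-0.43781309 -0.28345606 -2.21010066] 0.23638438074916224 [ 0.98591475 -0.16723955  0.00174037]
side 0.76 [ 0.422 -0.346  0.09 ] [ 0.407 -0.36   0.01 ] [ 0.445 -0.322  0.137]
side 0.68 [ 0.518 -0.347  0.086] [ 0.504 -0.36   0.011] [ 0.542 -0.323  0.137]
side 0.63 [ 0.488 -0.237  0.144] [ 0.476 -0.245  0.092] [ 0.501 -0.226  0.184]
side 0.45 [0.504 0.14  0.023] [0.427 0.08  0.001] [0.605 0.203 0.069]
top0 fork 580 [-35.24685059  72.01157272] [ 35.04928953 130.34515347]
(array([ 0, 28, 28, 32, 29, 30, 31, 12,  0,  0,  0,  0, 19, 31, 27, 30, 32,
       30, 18,  0]), array([-40, -36, -32, -28, -24, -20, -16, -12,  -8,  -4,   0,   4,   8,
        12,  16,  20,  24,  28,  32,  36,  40]))
thick 64 ((69.911865234375, 0.6873242259025574), 9.965034484863281)
thin 34 ((-69.66580963134766, 1.1065244674682617), 6.41716194152832)
top ((0.37773895263671875, 3.250091552734375), (200.26840209960938, 137.37771606445312), 0.038312431424856186)
side0 fork 529 [-34.86940812  72.00121151] [ 35.80178394 130.33433192]
(array([ 0, 21, 27, 28, 26, 26, 28, 17,  0,  0,  0,  0, 19, 28, 28, 25, 26,
       26, 23,  0]), array([-40, -36, -32, -28, -24, -20, -16, -12,  -8,  -4,   0,   4,   8,
        12,  16,  20,  24,  28,  32,  36,  40]))
thick 111 ((69.63973236083984, -3.273921489715576), 9.34267520904541)
thin 73 ((-69.7347412109375, -4.646385669708252), 6.345069885253906)
top ((1.0601806640625, 1.3289566040039062), (201.5408477783203, 141.3730010986328), 0.24711158871650696)
```

View pics/side2.png

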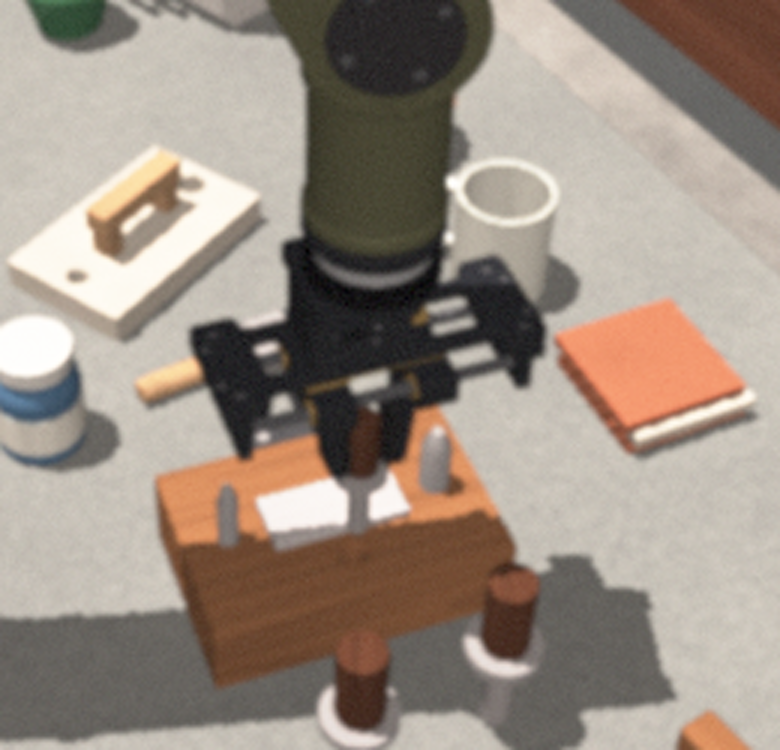

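The side view shows the pin clear of the bore and upright in the jaws, with its shaft tip at (357,530). I'm moving it along the bed's +y to the notch.

Emit:
{"fn": "carry_out", "kwargs": {
  "motion": [2,0,0,0,0,0,2.5,0,0,0,0,0,2.5,0,0,0,0,0,2.5,0,0,0,0,0,2.5,0,0,0,0,0,1.9,0,0,0,0,0,0,0,0,0,0,0]
}}

```text
clock: 7.95
tool_pos: [0.5107, -0.09, 0.2132]
eef_rot: [0.763, 0.647, 0.0, -0.001]
contact_force: [1.0, -0.9, -0.1]
opening: 0.242
```

```bash
python3 - <<'E'
from h import *
s=monitor.get_state(); print(s["clock"],np.round(s["tool_pos"],4),s["contact_force"],R.from_quat(s["eef_rot"]).as_matrix()[:,1])
plan((.5115,-.0915,.1395),-9.8,6)
p=snapshot("side"); save(p,"side3.png",(220,150,480,400),3)
E
```

```text
7.95 [ 0.5107 -0.09    0.2132] [ 0.98065669 -0.91292273 -0.08409412] [ 0.98647924 -0.16388271 -0.00108236]
[-0.02, 0.02, 1.23, -0.0, -0.0, 0.001, -0.02, 0.02, 1.23, -0.0, -0.0, 0.001, -0.02, 0.02, 1.23, -0.0, -0.0, 0.001, -0.02, 0.02, 1.23, -0.0, -0.0, 0.001, -0.02, 0.02, 1.23, -0.0, -0.0, 0.001, -0.02, 0.02, 1.23, -0.0, -0.0, 0.001]
end [ 0.5117 -0.0913  0.1394]
```

View pics/side3.png

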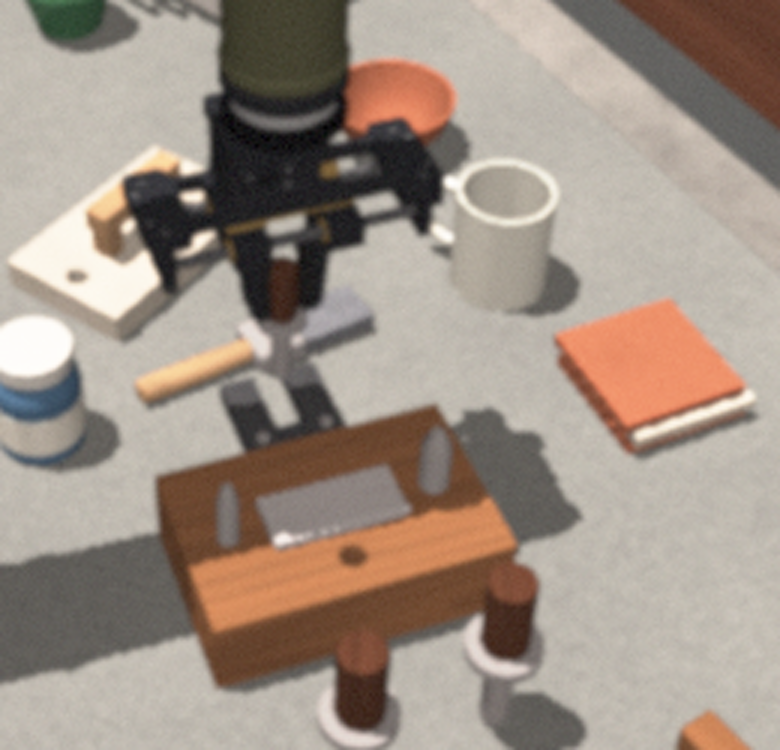

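The bore at (352,556) is now empty and the pin hangs at (285,340), above the fork slot at (290,410). I'm lowering it in stages.

Emit:
{"fn": "carry_out", "kwargs": {
  "motion": [-0.1,0,1.5,0,0,0,0,0.1,1.5,0,0,0,0,0,1.5,0,0,0,0,0,1.2,0,0,0,0,0,0.7,0,0,0,0,0,0.5,0,0,0,0,0,0.3,0,0,0,0,0,0,0,0,0]
}}

```text
clock: 9.0
tool_pos: [0.5115, -0.0928, 0.1417]
eef_rot: [0.764, 0.645, 0.0, 0.0]
contact_force: [-0.6, 0.2, -2.1]
opening: 0.244
```

```bash
python3 - <<'E'
from h import *
s=monitor.get_state(); print(s["clock"],np.round(s["tool_pos"],4),s["contact_force"],R.from_quat(s["eef_rot"]).as_matrix()[:,1])
p=snapshot("side"); w=cloud(p)
for m in finder.masks_of(p,"stop_pin"):
        a=w[m["pixels"]]; a=a[~np.isnan(a[:,0])]
        print(m["p"],np.round(np.median(a,0),3),np.round(np.percentile(a,3,0),3),np.round(np.percentile(a,97,0),3))
E
```

```text
9.0 [ 0.5115 -0.0928  0.1417] [-0.55903675  0.15145434 -2.07369276] [ 9.85940744e-01 -1.67095244e-01  1.67153763e-04]
0.83 [ 0.519 -0.346  0.082] [ 0.504 -0.36  -0.001] [ 0.566 -0.301  0.137]
0.79 [ 0.422 -0.346  0.089] [ 0.407 -0.36   0.011] [ 0.445 -0.323  0.137]
0.56 [ 0.511 -0.101  0.079] [ 0.5   -0.109  0.046] [ 0.524 -0.091  0.111]
0.51 [ 0.494 -0.194  0.065] [ 0.453 -0.215  0.061] [ 0.536 -0.171  0.068]
```

Emit:
{"fn": "carry_out", "kwargs": {
  "motion": [0,0,0.15,0,0,0,0,0,0.1,0,0,0,0,0,0,0,0,0,0,0,0,0,0,0]
}}

```text
clock: 9.6
tool_pos: [0.5115, -0.0928, 0.1392]
eef_rot: [0.764, 0.645, 0.0, -0.0]
contact_force: [-0.1, 0.7, -1.6]
opening: 0.242
```

Emit:
{"fn": "carry_out", "kwargs": {
  "motion": [0,0,0,0,0,0,0,0,0,0,0,0,0,0,0,0,0,0,0,0,0,0,0,0],
  "hand": 6
}}

```text
clock: 10.1
tool_pos: [0.5115, -0.0928, 0.1392]
eef_rot: [0.764, 0.645, 0.0, 0.0]
contact_force: [-0.1, -0.5, 0.0]
opening: 0.662
```

```bash
python3 - <<'E'
from h import *
s=monitor.get_state(); print(s["clock"],np.round(s["tool_pos"],4),s["contact_force"],s["opening"])
e=plan((.5115,-.0915,.255),-9.8,4)
plan((.5185,.159,.255),-65,8,e)
E
```

```text
10.1 [ 0.5115 -0.0928  0.1392] [-0.14413118 -0.51277835  0.01894108] 0.6617778444908102
[0.03, -0.01, -2.89, 0.0, -0.0, 0.001, 0.03, -0.01, -2.89, 0.0, -0.0, 0.001, 0.03, -0.01, -2.89, 0.0, -0.0, 0.001, 0.03, -0.01, -2.89, 0.0, -0.0, 0.001]
end [ 0.5113 -0.0916  0.2548]
[3.1, -0.45, -0.0, 0.0, -0.0, 0.12, 3.03, -0.82, -0.0, 0.0, -0.0, 0.12, 2.91, -1.17, -0.0, 0.0, -0.0, 0.12, 2.75, -1.51, -0.0, 0.0, -0.0, 0.12, 2.54, -1.83, -0.0, 0.0, -0.0, 0.12, 2.31, -2.12, -0.0, 0.0, -0.0, 0.12, 2.04, -2.38, -0.0, 0.0, -0.0, 0.12, 1.74, -2.61, -0.0, 0.0, -0.0, 0.12]
end [0.5185 0.1591 0.2549]
```

Emit:
{"fn": "carry_out", "kwargs": {
  "motion": [0,0,-2,0,0,0,0,0,-2.5,0,0,0,0,0,-3.5,0,0,0,0,0,-3.5,0,0,0]
}}

```text
clock: 10.6
tool_pos: [0.5112, -0.0928, 0.2552]
eef_rot: [0.764, 0.645, -0.0, -0.0]
contact_force: [0.9, 0.1, -0.3]
opening: 0.682
```

Emit:
{"fn": "carry_out", "kwargs": {
  "motion": [3.1,-0.45,0,0,0,0.12,3,-0.8,0,0,0,0.12,2.9,-1.2,0,0,0,0.12,2.75,-1.5,0,0,0,0.12,2.55,-1.85,0,0,0,0.12,2.3,-2.1,0,0,0,0.12,2.05,-2.4,0,0,0,0.12,1.75,-2.6,0,0,0,0.12],
  "hand": 8.8
}}

```text
clock: 11.6
tool_pos: [0.5174, 0.1588, 0.2542]
eef_rot: [0.976, 0.218, -0.0, -0.0]
contact_force: [0.0, 0.2, -0.6]
opening: 0.998
```

Emit:
{"fn": "carry_out", "kwargs": {
  "motion": [0,0,1,0,0,0,0,0,0,0,0,0]
}}

```text
clock: 11.85
tool_pos: [0.5169, 0.1565, 0.2434]
eef_rot: [0.976, 0.22, -0.001, 0.0]
contact_force: [0.3, 0.6, 0.0]
opening: 0.999
```

```bash
python3 - <<'E'
from h import *
s=monitor.get_state(); print(s["clock"],np.round(s["tool_pos"],4),s["contact_force"],s["opening"])
plan((.5185,.159,.105),-65,6)
p=snapshot("side"); w=cloud(p); save(p,"side4.png",(220,100,480,350),3)
for m in finder.masks_of(p,"stop_pin"):
        a=w[m["pixels"]]; a=a[~np.isnan(a[:,0])]
        print(m["p"],np.round(np.median(a,0),3),np.round(np.percentile(a,3,0),3),np.round(np.percentile(a,97,0),3))
E
```

```text
11.85 [0.5169 0.1565 0.2434] [0.28058718 0.57593419 0.01939741] 0.9989924031928378
[0.05, -0.03, 2.31, 0.0, 0.0, 0.001, 0.05, -0.03, 2.31, 0.0, 0.0, 0.001, 0.05, -0.03, 2.31, 0.0, 0.0, 0.001, 0.05, -0.03, 2.31, 0.0, 0.0, 0.001, 0.05, -0.03, 2.31, 0.0, 0.0, 0.001, 0.05, -0.03, 2.31, 0.0, 0.0, 0.001]
end [0.5186 0.1592 0.1048]
0.93 [ 0.518 -0.347  0.089] [ 0.505 -0.36   0.017] [ 0.541 -0.327  0.137]
0.91 [ 0.422 -0.347  0.091] [ 0.407 -0.359  0.014] [ 0.442 -0.326  0.137]
0.71 [ 0.51  -0.1    0.082] [ 0.5   -0.108  0.059] [ 0.526 -0.085  0.108]
```

View pics/side4.png

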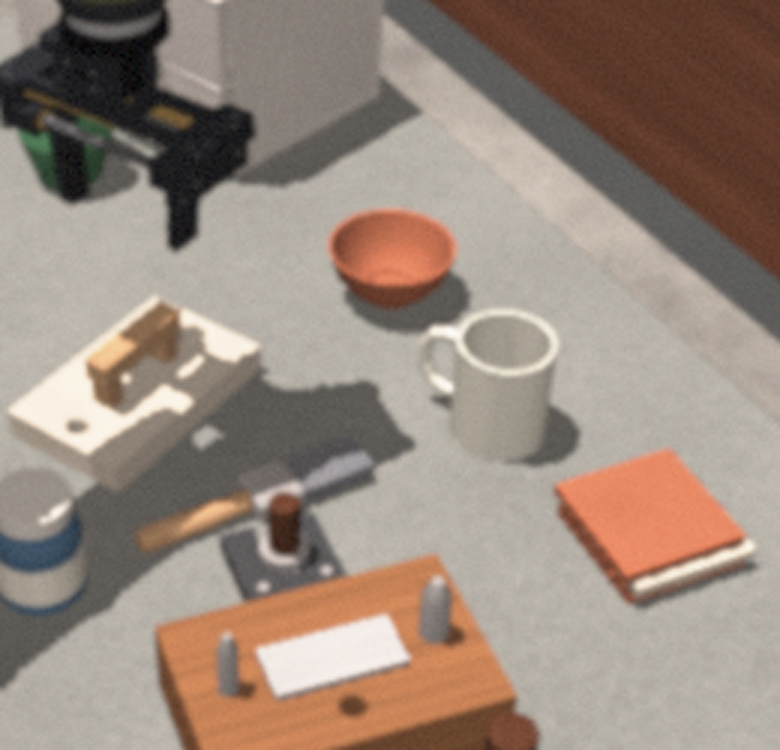

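The stop pin now hangs upright in the fork at (285,535). The gripper is above the mould half's handle at (135,345), so I'm descending on it.

Emit:
{"fn": "carry_out", "kwargs": {
  "motion": [0.1,0,3,0,0,0,0.1,-0.1,3,0,0,0,0.1,-0.1,3,0,0,0,0,0,2.5,0,0,0,0,0,1.5,0,0,0,0,0,0.8,0,0,0,0,0,0,0,0,0]
}}

```text
clock: 12.82
tool_pos: [0.5197, 0.1605, 0.1063]
eef_rot: [0.976, 0.219, 0.0, -0.0]
contact_force: [-0.0, 0.4, 0.1]
opening: 0.999
```

```bash
python3 - <<'E'
from h import *
s=monitor.get_state(); print(s["clock"],np.round(s["tool_pos"],4),s["contact_force"],s["opening"])
plan((.5185,.159,.105),-65,1)
p=snapshot("side"); save(p,"side5.png",(200,130,400,280),4)
E
```

```text
12.825 [0.5197 0.1605 0.1063] [-0.00419713  0.4383611   0.08298103] 0.9988455938835888
[-0.17, 0.08, 0.13, 0.0, -0.0, 0.006]
end [0.5185 0.159  0.105 ]
```

View pics/side5.png

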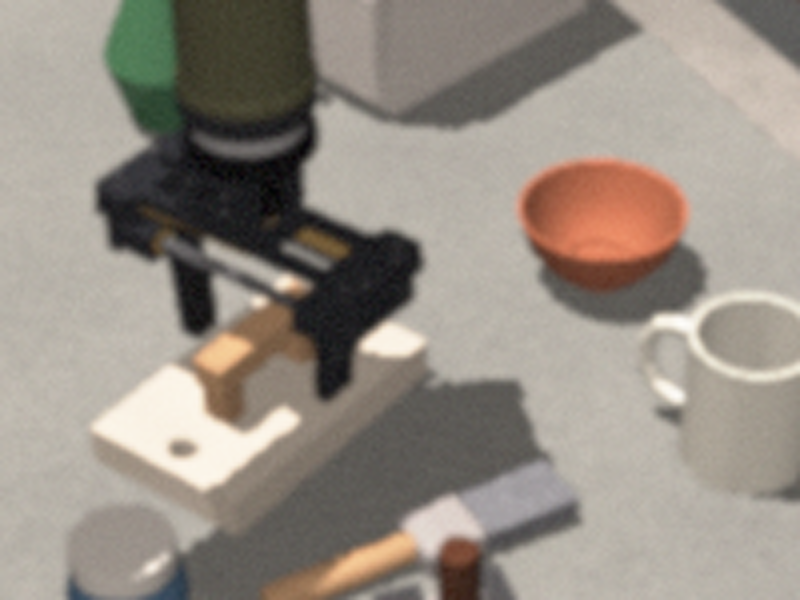

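The fingers stand on both sides of the bar, at (195,300) and (333,370). I'm closing on it.

Emit:
{"fn": "carry_out", "kwargs": {
  "motion": [-0.1,0,0.1,0,0,0,0,0,0,0,0,0,0,0,0,0,0,0,0,0,0,0,0,0,0,0,0,0,0,0,0,0,0,0,0,0,0,0,0,0,0,0,0,0,0,0,0,0],
  "hand": 0,
  "grip_force": 50
}}

```text
clock: 13.88
tool_pos: [0.5183, 0.1608, 0.1052]
eef_rot: [0.976, 0.22, -0.0, -0.0]
contact_force: [-0.1, 1.4, 0.0]
opening: 0.243
```

Emit:
{"fn": "carry_out", "kwargs": {
  "motion": [0,0,0,0,0,0,0,0,0,0,0,0,0,0,-0.5,0,0,0,0,0,-1,0,0,0,0,0,-1,0,0,0,0,0,-1.5,0,0,0,0,0,-2,0,0,0,0,0,0,0,0,0]
}}

```text
clock: 14.88
tool_pos: [0.5196, 0.1605, 0.167]
eef_rot: [0.976, 0.22, 0.002, 0.0]
contact_force: [0.4, 0.5, -7.2]
opening: 0.243
```

```bash
cat >> h.py <<'E'
def mould(n):
    """plate pose from camera n, searched just at the plate top, 25 mm over underside"""
    p=snapshot(n); w=cloud(p); s=monitor.get_state(); t=np.array(s["tool_pos"])
    a=w.reshape(-1,3); a=a[~np.isnan(a[:,0])]; zt=t[2]-.105+.025
    k=a[(abs(a[:,2]-zt)<.007)&(np.hypot(a[:,0]-t[0],a[:,1]-t[1])<.12)]
    # robust: keep points of mould mask too
    r=cv2.minAreaRect((k[:,:2]*1000).astype(np.float32))
    print(n,len(k),np.round(r[0],1),np.round(r[1],1),round(r[2],1),"z",round(float(np.median(k[:,2])),4),"tcp",np.round(t,4),"F",np.round(s["contact_force"],1),"jaw",np.degrees(np.arctan2(*R.from_quat(s["eef_rot"]).as_matrix()[[1,0],1])),s["clock"],s["opening"])
    return p,w
E
python3 - <<'E'
from h import *
for n in("top","side"):
    p,w=mould(n)
print(monitor.get_state()["q"])
e=plan((.5185,.159,.255),-65,3)
e=plan((.4945,-.19,.255),-99.8,8,e)
E
```

```text
top 1575 [520.4 159.6] [180.9 110.4] 25.2 z 0.0871 tcp [0.519  0.1605 0.1661] F [-0.9 -0.1 -6.2] jaw -64.61786263811375 14.925 0.23945613423503612
side 1718 [519.5 156.7] [183.4 115. ] 25.1 z 0.0836 tcp [0.5185 0.1605 0.1654] F [-0.6 -0.2 -6.6] jaw -64.60956711524524 14.975 0.24046203522413162
[-0.59173765  0.82946254  0.35530193  1.94320717 -0.59784458  0.47374028
 -0.92915422]
[-0.02, 0.05, -2.99, -0.0, -0.0, 0.002, -0.02, 0.05, -2.99, -0.0, -0.0, 0.002, -0.02, 0.05, -2.99, -0.0, -0.0, 0.002]
end [0.5185 0.1589 0.2551]
[-2.12, 3.82, -0.0, -0.0, -0.0, 0.076, -1.82, 3.97, -0.0, -0.0, -0.0, 0.076, -1.52, 4.1, -0.0, -0.0, -0.0, 0.076, -1.2, 4.2, -0.0, -0.0, -0.0, 0.076, -0.88, 4.28, -0.0, -0.0, -0.0, 0.076, -0.55, 4.34, -0.0, -0.0, -0.0, 0.076, -0.22, 4.37, -0.0, -0.0, -0.0, 0.076, 0.11, 4.37, -0.0, -0.0, -0.0, 0.076]
end [ 0.4943 -0.1899  0.255 ]
```

Emit:
{"fn": "carry_out", "kwargs": {
  "motion": [0,0,-3,0,0,0,0,0,-3.5,0,0,0,0,0,-2.5,0,0,0]
}}

```text
clock: 15.35
tool_pos: [0.5183, 0.1603, 0.2557]
eef_rot: [0.976, 0.22, -0.0, 0.0]
contact_force: [-0.3, 0.1, -6.9]
opening: 0.241
```

Emit:
{"fn": "carry_out", "kwargs": {
  "motion": [-2.1,3.8,0,0,0,0.076,-1.8,4,0,0,0,0.076,-1.5,4.1,0,0,0,0.076,-1.2,4.2,0,0,0,0.076,-0.9,4.3,0,0,0,0.076,-0.55,4.3,0,0,0,0.076,-0.2,4.4,0,0,0,0.076,0.1,4.4,0,0,0,0.076]
}}

```text
clock: 16.35
tool_pos: [0.4961, -0.1899, 0.2543]
eef_rot: [0.996, -0.084, -0.001, -0.0]
contact_force: [0.3, -0.4, -5.9]
opening: 0.237
```

Emit:
{"fn": "carry_out", "kwargs": {
  "motion": [0,0,0,0,0,0,0,0,0,0,0,0,0,0,0,0,0,0]
}}

```text
clock: 16.73
tool_pos: [0.4968, -0.1873, 0.2546]
eef_rot: [0.997, -0.081, -0.001, -0.001]
contact_force: [0.4, 0.2, -6.4]
opening: 0.243
```

```bash
python3 - <<'E'
from h import *
for n in("top","side"):
    p,w=mould(n); np.save(n+"6.npy",w)
    save(p,n+"6.png",(250,180,450,330) if n=="side" else None,4 if n=="side" else 1)
th=np.radians(-9.8); c=np.array([.4945,-.19])
for n in("top0","side0","top2","side2"):
    a=np.load(n+".npy").reshape(-1,3); a=a[~np.isnan(a[:,0])]
    d=a[:,:2]-c; b=np.stack([d[:,0]*np.cos(th)+d[:,1]*np.sin(th),-d[:,0]*np.sin(th)+d[:,1]*np.cos(th)],1)*1000
    k=(abs(a[:,2]-.06)<.005)&(abs(b[:,0])<110)&(abs(b[:,1])<75)
    e=b[k&(abs(b[:,0])>42)]; m=[np.percentile(e[(e[:,0]*sx>0)][:,1],q) for sx in(1,-1) for q in(.5,99.5)]
    f=b[k&(abs(b[:,1])<50)]; l=[np.percentile(f[(f[:,1]*sy>0)][:,0],q) for sy in(1,-1) for q in(.5,99.5)]
    print(n,"y edges at +x,-x",np.round(m,1),"x edges at +y,-y",np.round(l,1), "zmed",np.median(a[k][:,2]))
E
```

```text
top 529 [ 549.1 -175.5] [69.9 81.3] 80.4 z 0.1748 tcp [ 0.4969 -0.1874  0.2548] F [ 0.2 -0.2 -6.7] jaw -99.3323089867697 16.775 0.2434853798276837
side 3013 [ 497.7 -188.8] [115.5 181.8] 80.4 z 0.1731 tcp [ 0.497  -0.1876  0.2549] F [-0.4  1.  -5.6] jaw -99.33912718665664 16.825 0.24540912808079948
top0 y edges at +x,-x [-63.6  65.3 -64.2  65. ] x edges at +y,-y [-98.9  99.5 -98.8  99.4] zmed 0.06036652581313207
side0 y edges at +x,-x [-67.1  64.5 -67.3  62.7] x edges at +y,-y [-99.2  99.9 -98.9 100.3] zmed 0.058870234227188734
top2 y edges at +x,-x [-63.5  65.4 -59.   64.8] x edges at +y,-y [-98.9  99.7 -99.   99.7] zmed 0.06045260737488269
side2 y edges at +x,-x [-66.9  59.9 -67.6  62.8] x edges at +y,-y [-99.  100.5 -98.6 100.1] zmed 0.05878788387474253
```

View pics/side6.png

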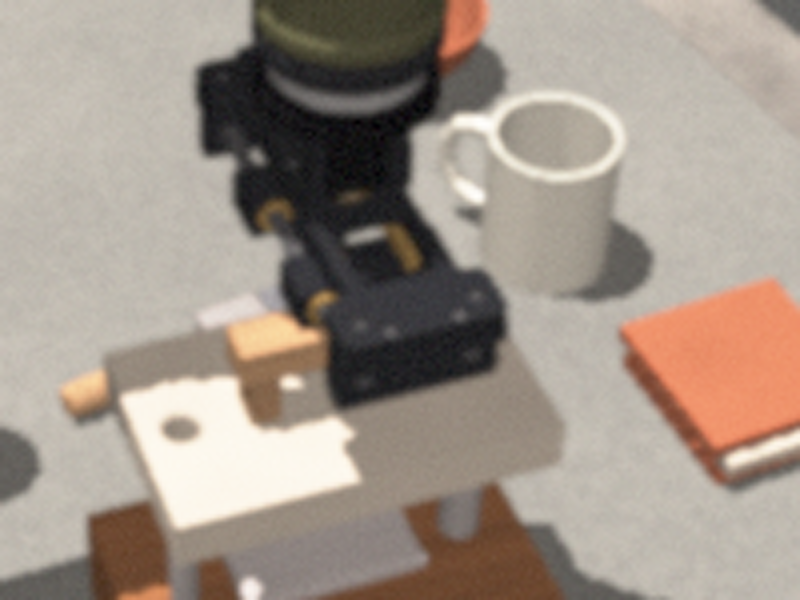

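The side view shows the mould held level over the bed, with the thin and thick pins just below it at (185,575) and (460,510) and the small hole at (180,428). I'm correcting by about 2 mm and lowering to just above the pin tips.

Emit:
{"fn": "carry_out", "kwargs": {
  "motion": [-0.2,0.2,1,0,0,0,0,0,1,0,0,0,0,0,1,0,0,0,0,0,0.4,0,0,0,0,0,0,0,0,0]
}}

```text
clock: 17.45
tool_pos: [0.4944, -0.1905, 0.2208]
eef_rot: [0.997, -0.083, -0.0, -0.0]
contact_force: [0.1, -0.8, -6.1]
opening: 0.24
```

```bash
python3 - <<'E'
from h import *
p,w=mould("side"); save(p,"side7.png",(250,200,450,350),4)
q,w=mould("top"); save(q,"top7.png",(340,190,460,330),4)
import cv2
a=cv2.imread("pics/side7.png"); b=cv2.resize(cv2.imread("pics/top7.png"),(300,350)); a=cv2.resize(a,(500,375))
o=np.zeros((375,800,3),np.uint8); o[:,:500]=a; o[:350,500:]=b; cv2.imwrite("pics/c7.png",o)
plan((.4947,-.189,.219),-99.4,1)
E
```

```text
side 2887 [ 494.8 -192.2] [115.  181.3] 80.4 z 0.1391 tcp [ 0.4945 -0.1907  0.2211] F [-0.5  0.6 -6.4] jaw -99.47335943493897 17.5 0.24161339533181284
top 463 [ 552.6 -180.5] [70.4 69.5] 79.7 z 0.1412 tcp [ 0.4947 -0.1907  0.2214] F [-0.2  1.  -6.8] jaw -99.47132842571511 17.55 0.24079497540165082
[-0.03, -0.17, 0.24, 0.0, -0.0, -0.001]
end [ 0.4947 -0.189   0.219 ]
```

View pics/c7.png

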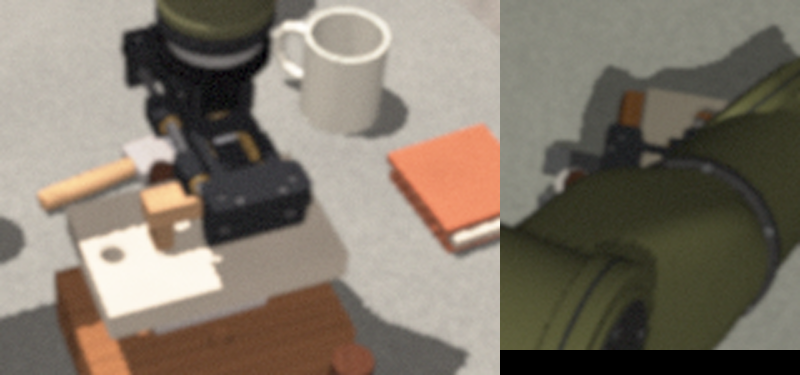

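```bash
python3 - <<'E'
from h import *
th=np.radians(-9.6); c=np.array([.4945,-.19])
def bf(a):
    d=a[:,:2]-c; return np.stack([d[:,0]*np.cos(th)+d[:,1]*np.sin(th),-d[:,0]*np.sin(th)+d[:,1]*np.cos(th)],1)*1000
s=monitor.get_state(); print("tcp",bf(np.array([s["tool_pos"]])),s["tool_pos"])
for n in("top","side"):
    w=cloud(snapshot(n)).reshape(-1,3); a=w[~np.isnan(w[:,0])]; b=bf(a); k=b[(abs(a[:,2]-.1405)<.006)&(abs(b[:,0])<105)&(abs(b[:,1])<70)]
    o=np.load(n+"0.npy").reshape(-1,3); o=o[~np.isnan(o[:,0])]; ob=bf(o); ok=ob[(abs(o[:,2]-.0597)<.006)&(abs(ob[:,0])<110)&(abs(ob[:,1])<75)]
    for nm,q in(("mould",k),("bed",ok)):
        # edge profiles: max y per x-bin, max x per y-bin
        for ax in(0,1):
            for sg in (1,-1):
                print(n,nm,"edge of","xy"[1-ax],sg,[(int(g),round(float(sg*np.sort(sg*q[abs(q[:,ax]-g)<8][:,1-ax])[-3]),1)) for g in ([-80,-60,60,80] if ax==0 else [-40,-20,20,40]) if (abs(q[:,ax]-g)<8).sum()>10])
E
```

```text
tcp [[ 0.28740819 -0.68279833]] [ 0.49466951 -0.19072117  0.22135145]
top mould edge of y 1 [(60, 53.7), (80, 54.2)]
top mould edge of y -1 [(60, 13.7), (80, -12.2)]
top mould edge of x 1 [(20, 90.0), (40, 89.2)]
top mould edge of x -1 [(20, 52.8), (40, 26.2)]
top bed edge of y 1 [(-80, 65.3), (-60, 65.3), (60, 64.6), (80, 64.9)]
top bed edge of y -1 [(-80, -63.7), (-60, -63.7), (60, -63.5), (80, -63.8)]
top bed edge of x 1 [(-40, 99.3), (-20, 99.5), (20, 99.5), (40, 99.6)]
top bed edge of x -1 [(-40, -98.9), (-20, -99.0), (20, -99.0), (40, -98.8)]
side mould edge of y 1 [(-80, 52.7), (-60, 52.8), (60, -20.2), (80, 48.9)]
side mould edge of y -1 [(-80, -57.9), (-60, -57.9), (60, -58.3), (80, -58.6)]
side mould edge of x 1 [(-40, 90.7), (-20, 90.5), (20, -37.6), (40, 87.4)]
side mould edge of x -1 [(-40, -89.2), (-20, -89.1), (20, -88.7), (40, -88.6)]
side bed edge of y 1 [(-80, 62.2), (-60, 62.9), (60, 64.4), (80, 63.5)]
side bed edge of y -1 [(-80, -67.5), (-60, -66.8), (60, -67.3), (80, -67.0)]
side bed edge of x 1 [(-40, 100.6), (-20, 100.0), (20, 100.4), (40, 99.9)]
side bed edge of x -1 [(-40, -99.1), (-20, -98.9), (20, -98.9), (40, -99.0)]
```

Emit:
{"fn": "carry_out", "kwargs": {
  "motion": [0,-0.07,0.4,0,0,0,0,0,0.4,0,0,0,0,0,0.4,0,0,0,0,0,0.4,0,0,0,0,0,0,0,0,0]
}}

```text
clock: 18.27
tool_pos: [0.4944, -0.1898, 0.2048]
eef_rot: [0.997, -0.083, -0.0, -0.0]
contact_force: [0.3, -0.4, -6.5]
opening: 0.245
```

Emit:
{"fn": "carry_out", "kwargs": {
  "motion": [0,0,0.3,0,0,0,0,0,0.3,0,0,0,0,0,0,0,0,0]
}}

```text
clock: 18.65
tool_pos: [0.4945, -0.1898, 0.199]
eef_rot: [0.997, -0.082, -0.0, -0.0]
contact_force: [0.2, -0.1, -6.3]
opening: 0.245
```

Emit:
{"fn": "carry_out", "kwargs": {
  "motion": [0,0,0.4,0,0,0,0,0,0.4,0,0,0,0,0,0.4,0,0,0,0,0,0.4,0,0,0,0,0,0.4,0,0,0,0,0,0.2,0,0,0,0,0,0,0,0,0]
}}

```text
clock: 19.52
tool_pos: [0.4946, -0.1898, 0.177]
eef_rot: [0.997, -0.083, -0.0, -0.0]
contact_force: [0.0, -0.2, -5.6]
opening: 0.24
```

Emit:
{"fn": "carry_out", "kwargs": {
  "motion": [0,0,0.15,0,0,0,0,0,0.15,0,0,0,0,0,0.15,0,0,0,0,0,0,0,0,0],
  "grip_force": 60
}}

```text
clock: 20.02
tool_pos: [0.4946, -0.1898, 0.1726]
eef_rot: [0.997, -0.083, -0.0, -0.0]
contact_force: [0.2, -0.5, -6.4]
opening: 0.244
```

Emit:
{"fn": "carry_out", "kwargs": {
  "motion": [0,0,0.2,0,0,0,0,0,0.2,0,0,0,0,0,0,0,0,0]
}}

```text
clock: 20.4
tool_pos: [0.4947, -0.19, 0.1697]
eef_rot: [0.997, -0.083, 0.001, -0.0]
contact_force: [-1.7, 1.3, 4.8]
opening: 0.243
```

Emit:
{"fn": "carry_out", "kwargs": {
  "motion": [0,0,0.2,0,0,0,0,0,0.1,0,0,0,0,0,0,0,0,0]
}}

```text
clock: 20.78
tool_pos: [0.4947, -0.19, 0.1667]
eef_rot: [0.997, -0.083, 0.001, -0.0]
contact_force: [-1.5, 1.1, 6.4]
opening: 0.243
```

Emit:
{"fn": "carry_out", "kwargs": {
  "motion": [0,0,0.1,0,0,0,0,0,0.1,0,0,0,0,0,0,0,0,0]
}}

```text
clock: 21.15
tool_pos: [0.4947, -0.19, 0.1651]
eef_rot: [0.997, -0.083, 0.001, -0.0]
contact_force: [-2.2, 1.3, 10.6]
opening: 0.242
```

Emit:
{"fn": "carry_out", "kwargs": {
  "motion": [0,0,0.1,0,0,0,0,0,0,0,0,0,0,0,0,0,0,0]
}}

```text
clock: 21.52
tool_pos: [0.4947, -0.19, 0.1651]
eef_rot: [0.997, -0.083, 0.001, -0.001]
contact_force: [-4.2, 2.9, 19.8]
opening: 0.244
```

```bash
python3 - <<'E'
from h import *
s=monitor.get_state(); print(s["tool_pos"],s["contact_force"],s["moment"])
th=np.radians(-9.6); c=np.array([.4945,-.19])
p=snapshot("side"); w=cloud(p); a=w.reshape(-1,3); a=a[~np.isnan(a[:,0])]
d=a[:,:2]-c; b=np.stack([d[:,0]*np.cos(th)+d[:,1]*np.sin(th),-d[:,0]*np.sin(th)+d[:,1]*np.cos(th)],1)*1000
for x in(-75,75):
  for y in(-45,-30,30,45):
    k=(abs(b[:,0]-x)<8)&(abs(b[:,1]-y)<8)&(a[:,2]<.1); print(x,y,np.round(np.median(a[k][:,2])*1000,1),k.sum())
k=(abs(b[:,0])<90)&(abs(b[:,1]+63)<2)&(a[:,2]<.07)&(a[:,2]>.05);print("bed rim z",np.median(a[k][:,2]))
save(p,"side8.png",(250,220,450,370),4)
E
```

```text
[ 0.49467929 -0.19004641  0.16508953] [-4.22853123  2.85158219 19.78275648] [0.65453288 1.03841842 0.01348499]
-75 -45 84.0 67
-75 -30 83.7 63
-75 30 83.3 55
-75 45 83.7 52
75 -45 83.9 58
75 -30 84.0 56
75 30 84.4 1
75 45 84.2 10
bed rim z 0.05815013218666656
```

View pics/side8.png

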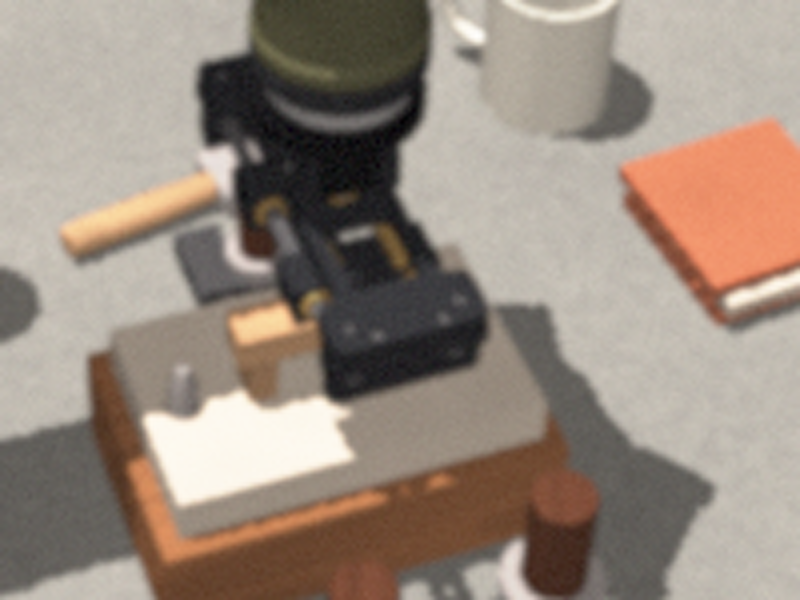

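The side view shows the plate on the bed with the thin pin through its hole at (183,390). The arm hit a hard stop at 20 N, and all corners are level at about 84–85 mm. I'm unloading, releasing and backing off.

Emit:
{"fn": "carry_out", "kwargs": {
  "motion": [0,0,-0.15,0,0,0,0,0,0,0,0,0]
}}

```text
clock: 21.82
tool_pos: [0.4947, -0.19, 0.1651]
eef_rot: [0.997, -0.083, 0.001, -0.0]
contact_force: [-3.5, 1.6, 10.2]
opening: 0.241
```

Emit:
{"fn": "carry_out", "kwargs": {
  "motion": [0,0,0,0,0,0,0,0,0,0,0,0,0,0,0,0,0,0,0,0,0,0,0,0,0,0,0,0,0,0,0,0,0,0,0,0],
  "hand": 6.5
}}

```text
clock: 22.58
tool_pos: [0.4946, -0.1898, 0.1641]
eef_rot: [0.997, -0.083, -0.0, -0.0]
contact_force: [0.7, -0.4, 1.5]
opening: 0.741
```

Emit:
{"fn": "carry_out", "kwargs": {
  "motion": [0,0,-0.5,0,0,0,0,0,-1,0,0,0,0,0,-2,0,0,0,0,0,-3,0,0,0,0,0,-4,0,0,0,0,0,-4,0,0,0,0,0,-3,0,0,0,0,0,0,0,0,0]
}}

```text
clock: 23.58
tool_pos: [0.4953, -0.1906, 0.3418]
eef_rot: [0.997, -0.083, 0.003, 0.001]
contact_force: [0.2, -0.2, -1.0]
opening: 0.737
```

```bash
python3 - <<'E'
from h import *
s=monitor.get_state(); print(s["clock"],s["tool_pos"],s["contact_force"])
th=np.radians(-9.6); c=np.array([.4945,-.19])
for n in("side",):
    p=snapshot(n); w=cloud(p); a=w.reshape(-1,3); a=a[~np.isnan(a[:,0])]
    d=a[:,:2]-c; b=np.stack([d[:,0]*np.cos(th)+d[:,1]*np.sin(th),-d[:,0]*np.sin(th)+d[:,1]*np.cos(th)],1)*1000
    for x in(-80,85):
      for y in(-45,45):
        k=(abs(b[:,0]-x)<6)&(abs(b[:,1]-y)<8)&(a[:,2]<.1); print(n,x,y,np.round(np.median(a[k][:,2])*1000,1),k.sum())
    for t in("stop_pin","brush","jar","mug"):
      for m in finder.masks_of(p,t):
        if m["p"]<.5: continue
        q=w[m["pixels"]]; q=q[~np.isnan(q[:,0])]; print(t,round(m["p"],2),np.round(np.median(q,0),3),np.round(np.percentile(q,3,0),3),np.round(np.percentile(q,97,0),3))
    save(p,"side9.png",(220,180,480,400),3)
E
```

```text
23.575 [ 0.49531157 -0.19058933  0.34175775] [ 0.23097121 -0.23644438 -0.97231433]
side -80 -45 83.5 49
side -80 45 83.2 41
side 85 -45 84.2 38
side 85 45 83.6 33
stop_pin 0.83 [ 0.421 -0.347  0.089] [ 0.407 -0.36   0.011] [ 0.443 -0.324  0.137]
stop_pin 0.64 [ 0.773 -0.171  0.028] [ 0.731 -0.215  0.004] [ 0.826 -0.112  0.032]
stop_pin 0.63 [ 0.51  -0.1    0.079] [ 0.499 -0.109  0.046] [ 0.528 -0.083  0.108]
stop_pin 0.61 [ 0.518 -0.347  0.089] [ 0.504 -0.36   0.014] [ 0.544 -0.323  0.137]
brush 0.77 [0.557 0.002 0.015] [ 0.453 -0.012 -0.002] [0.632 0.029 0.021]
jar 0.85 [ 0.369 -0.009  0.062] [ 0.344 -0.021  0.005] [0.399 0.031 0.09 ]
mug 0.95 [ 0.75  -0.029  0.053] [ 0.716 -0.045  0.004] [0.788 0.027 0.088]
```

View pics/side9.png

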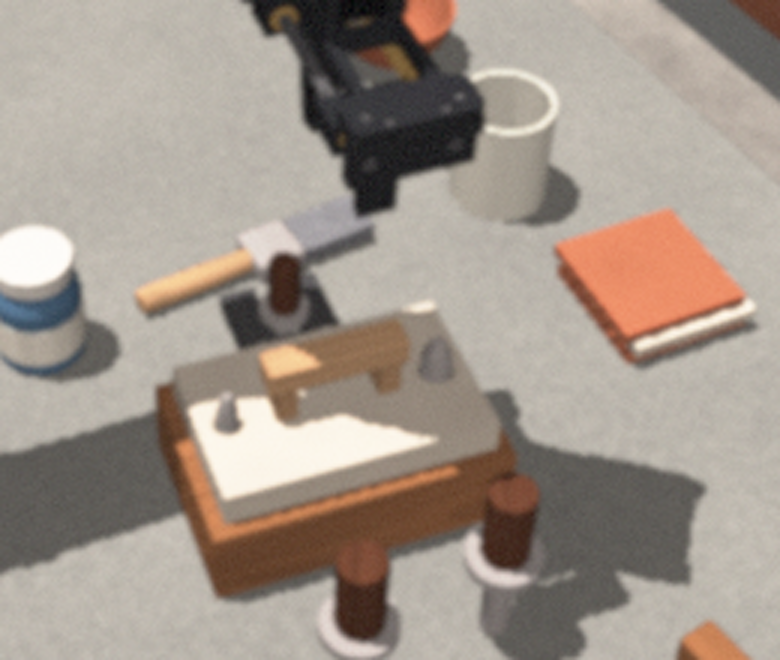

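The plate lies flush with both pins through it at (228,410) and (437,358), and the stop pin hangs upright at (285,290). The bystanders in view are unmoved.

```bash
python3 -c "
from plant import workorder; print(workorder.finish_job())"
```

```text
the job is handed in; nothing more can be done
None
```

The tile mould is closed, and I handed the job in at about 23.6 s of the 72 s allowed.

I drew the smallest stop pin, the one standing in the bore, and hung it upright by its collar in the fork notch. Then I lowered the mould half over the two pins, large hole over the thick pin. I pressed it down past the lift-out pad until it met a hard stop at about 20 N.

**Mould half:** all four corners of the plate read 83.2–84.2 mm on the side camera. That camera also read the bed's top 1.2 mm low, so this puts the plate's top at about 85 mm, which is flush. Both pins show through the plate.

**Stop pin:** it still hangs upright, with the top of its grip at 108 mm, the height expected when parked.

**Other things:** the brush, jar, mug, tiles and the two larger pins are where they were. I did not re-measure the bowl, vase and mallet after the last move, but the arm did not go near them. The gripper is open and clear, touching nothing.

**Disagreement:** the two cameras differed by about 2–3 mm in y. I settled that by comparing the mould and the bed within the same camera, and the pins then entered with no noticeable side force.

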